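# Lock the length stop of the sheet trimmer with its pin

## Robot

A 7-joint arm with a two-finger parallel gripper is mounted at the origin on the work surface. World frame = base frame: x ahead of the robot, y to its left, z up, the work surface at z = 0. Lengths are in m, angles in rad, forces in N, time in s.
With the tool pointing down it reaches from about 0.425 to 1.025 m from the base axis. Payload 9.4 kg.
Tool frame: the origin (TCP) lies between the finger pads; the fingertips stand 14 mm ahead of it and the grasp point (between the pads) lies 5 mm behind it; z points along the fingers, y is the line along which they close (so a half turn about z gives the same grasp; the last joint's range is limited). The gripper opens to 93 mm and grips with 3 to 60 N. Pads are 15 mm wide; open, the fingers measure 128 mm over their backs; the gripper's body (75 mm by 188 mm) begins 65 mm behind the grasp point.
Start: joints at [-1.377, 0.599, -0.003, 1.599, 0.002, 0.943, -0.08], TCP at [0.194, 0.699, 0.233] pointing down, gripper open.
Joint ranges: [-2.57, 2.57], [-0.35, 1.97], [-1.29, 1.29], [0.11, 2.56], [-1.05, 4.19], [0.11, 1.86], [-2.63, 2.63]. Speed limits (rad/s): [2.22, 2.22, 3.01, 3.01, 3.14, 3.14, 3.14].

## Interface

Orientations are given as a rotation vector (axis times angle).
In Python, from rig import bot gives the robot as it stands.
- The arm moves only by the shell command python3 -m handwheel 'ROWS' [FORCE]. ROWS is JSON, a list of rows, each a list of 3 entries, a list of its own where there are three numbers: the opening, from -1 (shut) to 1 (fully open), then the shift along the tool's x, y, z each as a share of 1 m, from -1 to 1, then the turn about the tool's z as a share of 1.5 rad, from -1 to 1. In form: [[grip, [dx, dy, dz], roll], ...]. A call has exactly 10 rows; each row is the pose to reach, as a shift and turn from the pose commanded when the call began, along the tool's axes at that moment; what a row does not reach only later rows make up. A row lasts 1/8 s, in which the tool goes at most 62.5 mm and 10.7 degrees, less where a joint would pass 70% of its speed; a pose out of reach is approached as far as the arm can. A call with a number of a shift or a turn outside -1 to 1 is refused whole. A call with a gripper value outside its range is refused whole. The fingers move at their own pace and stop on an object; FORCE is the grip in N (left out, the last holds). Time passes only in rows, so rows that repeat a pose let the fingers close, or fill a call up. It gives the time, the measured TCP pose, the force, the opening and the grip force at its end, in the units of the state.
- bot.read_state(): the state, without advancing time (a new reading comes with each control period).
- bot.snapshot(name): name is "scene" or "top" or "wrist"; returns a dict with "img" (384x512x3 uint8, red, green, blue), "depth" (384x512 float32, m along the optical axis (not along the pixel's ray), 0 where there is no reading), "vfov" (degrees; the focal length in pixels is half the picture's height over the tangent of half this angle, whatever the lens; pixels are square), "cx", "cy" (the principal point, pixels), "cam_to_world" (4x4, takes a point from camera to world coordinates). Camera axes: x right, y down, z forward; pixel columns grow to the right and rows downward; lengths in m; the calibration is good to about 2 mm. A picture is of the moment at which its call begins.
- bot.job_done(): hands the job in; it is judged then, once.
The state is a dict: "time_s": time; "joint_positions": joint angles; "qd": joint speeds; "tau": joint torques, N m; "tool_pos": TCP position; "ee_rot": TCP orientation; "force": force on the tool from outside, world axes, zero at the start; "wrist_torque": the same for the moment, N m; "opening": opening from 0.0 (shut) to 1.0 (fully open); "gripper_force": force on a finger pad.
Only numpy, scipy, OpenCV 4.12 (cv2) and the standard library are available. Lean on these libraries where they do the work, as an engineer would, in place of code of your own. Each camera call takes 0.05 s, during which the arm holds its last target. There are 200 camera calls.

## Task

Slide the yellow length stop along its rail, all the way into the blue fork, so that the holes line up. The red-handled lock pin was put away handle first in the clear sleeve: draw it out by its tip, put it down and take it again by the handle, then push it from the robot's side through fork and stop until the handle is up against the fork. Leave it pinned, and leave the other loose things on the table (can, bottle, tape, screwdriver, marker, offcut, brass standoff) where they are.

Things in the scene. Friction and masses are not known exactly. Their poses are not given: they have to be found in the camera images.
- fence: Fixed length-stop unit: dark base plate (x -50 to 50, y -40 to 290 mm, 10 mm thick), aluminium rail along its y (40 mm wide, top 36 mm up), blue fork at its -y end, 62 mm high end block at y = 283 mm. Origin on the table under the fork's pin holes; x is the way the pin goes in (roughly away from the robot), y runs along the rail away from the fork.
- fork_mouth (a point): Centre of the hole in the near outer face of the blue fork, where the pin enters, 60 mm above the table; axes as the fence. The fork: two upright cheeks, each 12 mm thick, 40 mm wide in y, 78 mm high, outer faces at fence x = -22 and 22 mm, 20 mm apart; an 11.6 mm hole along x, rims slightly chamfered, goes through both.
- fork_exit (a point): Centre of the hole in the outer face of the fork's far cheek, 44 mm beyond fork_mouth along the fence's x.
- stop (a joint): Position of the yellow length stop along the rail: how far (m) it still is from its end stop in the fork. 0 = fully in, holes in line; up to 0.13. It slides with about 3 N of friction.
- stop_fin (a point): On the black fin atop the yellow stop, 100 mm above the table. The fin: 36 mm in the fence's x, 12 mm in y, top 115 mm above the table; it rises from the stop's yellow block (56 x 68 mm, top 74 mm above the table). Axes as the fence.
- stop_hole (a point): Centre of the 11.6 mm hole, along the fence's x, through the stop's yellow tongue (14 mm thick in x), 60 mm above the table, 85 mm nearer the fork than the fin. It moves with the stop.
- sleeve: Clear acrylic sleeve fixed on a grey block. Origin on the table under its open mouth; x points out of the mouth. Tunnel 24 mm wide, 23 mm high, 80 mm deep, floor 26 mm above the table; outside 32 mm wide (grey block, 20 mm high, 50 mm wide) and 53 mm high. The pin lies in it handle first; about 36 mm of its shank sticks out.
- pin: Lock pin, 110 mm long, 120 g: a red square handle 18 x 18 x 48 mm and a steel shank 10 mm thick, 62 mm long, whose last 6 mm taper. Origin on the axis at the shoulder where handle meets shank; x points along the shank to the tip. It balances inside the handle and lies on a flat of the handle, axis 9 mm up, on a table.
- pin_tip (a point): The pin's tip, 62 mm from the shoulder.
- pin_handle (a point): Middle of the pin's red handle, 24 mm behind the shoulder.
- can: Bystander: drinks can, 54 mm across, 100 mm high; origin under its middle.
- glue: Bystander: black bottle, 54 mm across, 140 mm high; origin under its middle.
- tape: Bystander: ring of brown tape, 90 mm across, 24 mm high; origin under its middle.
- driver: Bystander: yellow screwdriver lying on the table.
- marker: Bystander: green marker, 130 mm long, 15 mm thick, lying on the table.
- scrap: Bystander: brown paper-faced acrylic offcut, 80 x 50 x 10 mm, lying flat; origin under its middle.
- standoff: Bystander: brass sign standoff, 28 mm across, 28 mm high; origin under its middle.

How it is judged:
By the outcome, as a careful person would: the job done as asked, in the order asked, and still so for the second after the job is handed in, with the robot touching nothing.
It also fails if it takes over 67 s, if anything falls off the work surface, if the arm or the gripper's body presses on something with over 40 N, if the wrist force passes 120 N, or if a joint passes its speed limit or range.

## Working session

There is one attempt and no reset: what is moved stays moved. The work goes in short steps, Python scripts to look and compute and a shell command to move; the robot and the scene stay as the last step left them, time stands still between calls to the robot, and variables do not carry over. Pictures are saved under pics/ and viewed, at most 11 in all, crops included, and the job is handed in when it is done.

```bash
mkdir -p pics; ls
python3 - <<'E'
from rig import bot
import cv2,numpy as np
s=bot.read_state();print(s)
for n in("scene","top","wrist"):
    d=bot.snapshot(n);cv2.imwrite(f"pics/{n}0.png",d["img"][:,:,::-1]);np.savez(f"{n}0.npz",**d)
    print(n,d["vfov"],d["cx"],d["cy"],np.round(d["cam_to_world"],3).tolist())
E
```

```text
pics
{'time_s': 0.0, 'joint_positions': array([-1.37670819,  0.60014291, -0.00251678,  1.60012787,  0.00181983,
        0.94290286, -0.07981124]), 'qd': array([ 0.00086587, -0.00146217, -0.00036889,  0.00068042, -0.00043203,
        0.00040935, -0.00169159]), 'tau': array([ 2.61264931e-04, -7.65054059e+01,  1.49654802e+00, -2.52363950e+01,
       -5.25955902e-02,  1.67433667e-02,  1.36252092e-04]), 'tool_pos': array([0.19384225, 0.69811856, 0.23174822]), 'ee_rot': array([-4.23991656e-01, -3.11281062e+00,  2.48039153e-03]), 'force': array([0.32364579, 0.36207676, 0.01877223]), 'wrist_torque': array([0.01126419, 0.0018355 , 0.05170731]), 'gripper_force': 0.0, 'opening': 0.9997746100641823}
scene 44.35170157201096 254.69354155284537 186.79905304038704 [[-0.229, 0.664, -0.712, 1.67], [0.973, 0.152, -0.172, 0.308], [-0.006, -0.732, -0.681, 1.136], [0.0, 0.0, 0.0, 1.0]]
top 43.353618696384565 257.2309376010662 191.71128059372967 [[0.028, -0.976, 0.214, 0.28], [-1.0, -0.028, 0.001, 0.011], [0.005, -0.214, -0.977, 1.312], [0.0, 0.0, 0.0, 1.0]]
wrist 70.48456148339471 251.46738755535142 194.234412608589 [[0.266, 0.925, 0.271, 0.118], [0.964, -0.255, -0.076, 0.721], [-0.002, 0.282, -0.96, 0.384], [0.0, 0.0, 0.0, 1.0]]
```

View pics/scene0.png

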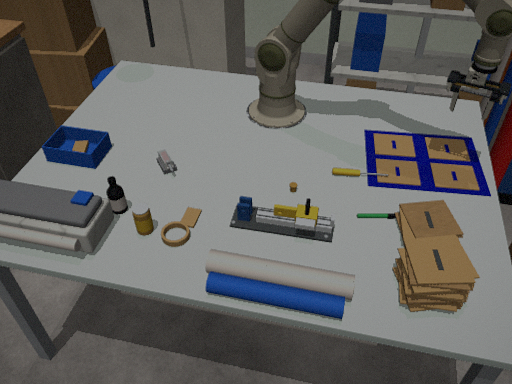

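View pics/top0.png

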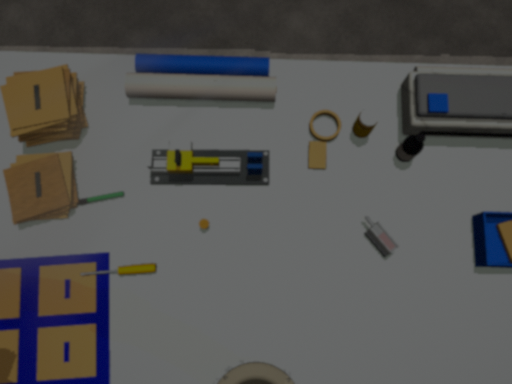

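Scene view: blue fork at (245,208), yellow stop with its fin at (307,207), sleeve at (167,161). Top view: fork (255,162), fin (178,158), and sleeve (380,237) with the pin tip near (366,220), pointing up and left. The standoff is at (204,224).

```bash
cat > h.py <<'E'
import cv2,numpy as np,time
from scipy.spatial.transform import Rotation as Ro
from rig import bot
def shot(n,tag=None):
    d=bot.snapshot(n)
    if tag: cv2.imwrite(f"pics/{tag}.png",d["img"][:,:,::-1]); np.savez(f"{tag}.npz",**d)
    return d
def load(t): return dict(np.load(t+".npz"))
def foc(d): return d["img"].shape[0]/2/np.tan(np.radians(float(d["vfov"]))/2)
def ray(d,u,v):
    f=foc(d);T=d["cam_to_world"]
    r=np.stack([(np.asarray(u,float)-d["cx"])/f,(np.asarray(v,float)-d["cy"])/f,np.ones(np.shape(u))],-1)
    return T[:3,3],r@T[:3,:3].T
def plane(d,u,v,z):
    o,r=ray(d,u,v);return o+r*((z-o[2])/r[...,2])[...,None]
def cloud(d):
    v,u=np.mgrid[:384,:512];o,r=ray(d,u,v);return o+r*d["depth"][...,None]
def two(d1,p1,d2,p2):
    A=[];b=[]
    for d,p in((d1,p1),(d2,p2)):
        o,r=ray(d,*p);r/=np.linalg.norm(r);P=np.eye(3)-np.outer(r,r);A.append(P);b.append(P@o)
    return np.linalg.lstsq(np.vstack(A),np.hstack(b),rcond=None)[0]
def proj(d,P):
    T=d["cam_to_world"];c=(np.atleast_2d(P)-T[:3,3])@T[:3,:3];f=foc(d)
    return np.c_[c[:,0]/c[:,2]*f+d["cx"],c[:,1]/c[:,2]*f+d["cy"]]
def hsv(d): return cv2.cvtColor(d["img"],cv2.COLOR_RGB2HSV)
def go(target,yaw=None):
    """print dx,dy,dz,roll(share) from the measured pose; yaw = world angle of tool y, modulo pi"""
    s=bot.read_state();R=Ro.from_rotvec(s["ee_rot"]).as_matrix()
    d=R.T@(np.array(target)-s["tool_pos"]);y=np.arctan2(R[1,1],R[0,1])
    out=np.round(d,4).tolist()
    if yaw is not None:
        e=(yaw-y+np.pi/2)%np.pi-np.pi/2; out.append(round(float(-e/1.5),4)) # tool z down
    print("go",out,"pos",np.round(s["tool_pos"],4),"yaw",round(np.degrees(y),2),"q7",round(s["joint_positions"][6],2),"t",s["time_s"])
E
python3 - <<'E'
from h import *
for n in("top0","scene0"):
    d=load(n);H=hsv(d);C=cloud(d)
    for nm,m in dict(blue=cv2.inRange(H,(100,100,20),(125,255,255)),yel=cv2.inRange(H,(20,150,60),(33,255,255))).items():
        k,l,st,c=cv2.connectedComponentsWithStats(m)
        for i in range(1,k):
            if st[i,4]>25:
                P=C[l==i];P=P[P[:,2]>-.1]
                print(n,nm,st[i],c[i].round(1),np.median(P,0).round(3),P.min(0).round(3),P.max(0).round(3))
d=load("top0");C=cloud(d)
box=C[205:265,350:410].reshape(-1,3);print("sleeve",[ (p.round(3)) for p in [box[box[:,2]>.015].min(0),box[box[:,2]>.015].max(0)]])
E
```

```text
top0 blue [ 135   54  134   22 2414] [202.   64.2] [0.918 0.178 0.056] [ 0.28  -0.008  0.031] [0.952 0.368 1.312]
top0 blue [427  93  22  21 414] [437.9 102.7] [ 0.786 -0.449  0.14 ] [ 0.28  -0.481  0.128] [0.815 0.011 1.312]
top0 blue [247 152  16  23 336] [254.4 162.8] [0.646 0.023 0.063] [0.28  0.002 0.003] [0.677 0.045 1.312]
top0 blue [ 473  212   39   55 1642] [489.9 239.5] [ 0.447 -0.619  0.012] [ 0.28  -0.688 -0.004] [0.517 0.011 1.312]
top0 blue [   0  253  110  131 5374] [ 58.2 317.3] [0.21  0.559 0.001] [ 0.049  0.011 -0.009] [0.387 0.7   1.312]
top0 blue [ 66 280   3  17  49] [ 67.  288.3] [0.291 0.509 0.005] [0.27  0.504 0.001] [0.312 0.515 0.012]
top0 blue [ 65 343   4  18  64] [ 66.3 350.9] [0.133 0.493 0.005] [0.11  0.488 0.   ] [0.152 0.5   0.01 ]
top0 yel [167 151  52  20 582] [186.9 160.7] [0.631 0.205 0.075] [0.604 0.119 0.055] [0.658 0.257 0.108]
top0 yel [201 220   7   8  44] [203.6 223.7] [0.469 0.154 0.028] [0.46  0.145 0.023] [0.48  0.161 0.032]
top0 yel [118 264  38  10 295] [137.  268.8] [0.345 0.323 0.024] [0.28  0.011 0.014] [0.359 0.373 1.312]
scene0 blu
[... 824 characters left out ...]
 81.6 197.6] [ 0.794 -0.445  0.14 ] [ 0.765 -0.475  0.127] [1.67  0.308 1.136]
scene0 blue [237 197  16  25 318] [244.3 208.7] [0.655 0.027 0.057] [0.601 0.003 0.005] [1.67  0.308 1.136]
scene0 blue [ 206  271  139   48 3026] [275.7 294.4] [0.943 0.19  0.054] [ 0.888 -0.008 -0.005] [1.67  0.375 1.136]
scene0 yel [333 168  27   8 157] [345.9 171.7] [0.353 0.328 0.021] [0.338 0.282 0.007] [0.365 0.376 0.031]
scene0 yel [274 205  44  18 454] [296.1 211.6] [0.639 0.194 0.073] [0.609 0.122 0.04 ] [1.67  0.308 1.136]
scene0 yel [134 214  19  20 214] [143.5 224.4] [ 0.781 -0.265  0.046] [ 0.749 -0.293  0.009] [1.67  0.308 1.136]
sleeve [array([ 0.28 , -0.365,  0.015]), array([0.502, 0.011, 1.312])]
```

Run:
```python
from h import *
go([.60,.13,.25],np.pi/2)
```

```text
go [-0.5433, -0.4389, -0.0174, -0.1805] pos [0.1939 0.6982 0.232 ] yaw 74.49 q7 -0.08 t 0.15
```

```bash
python3 -m handwheel '[[1,[-0.543,-0.439,-0.017],-0.18],[1,[-0.543,-0.439,-0.017],-0.18],[1,[-0.543,-0.439,-0.017],-0.18],[1,[-0.543,-0.439,-0.017],-0.18],[1,[-0.543,-0.439,-0.017],-0.18],[1,[-0.543,-0.439,-0.017],-0.18],[1,[-0.543,-0.439,-0.017],-0.18],[1,[-0.543,-0.439,-0.017],-0.18],[1,[-0.543,-0.439,-0.017],-0.18],[1,[-0.543,-0.439,-0.017],-0.18]]' 20
python3 - <<'E'
from h import *
shot("wrist","w1");s=bot.read_state();print(s["time_s"],s["qd"].round(3))
go([.60,.13,.25],np.pi/2)
E
```

```text
time_s: 1.4
tool_pos: [0.558, 0.1883, 0.2479]
ee_rot: [0.001, 3.141, 0.0]
force: [0.1, 0.9, 0.2]
opening: 1.0
gripper_force: 0.0
1.45 [-0.053 -0.013  0.014  0.038  0.015 -0.013 -0.162]
go [-0.0375, -0.0488, -0.0016, -0.0068] pos [0.563  0.1792 0.2481] yaw 89.41 q7 1.13 t 1.45
```

View pics/w1.png

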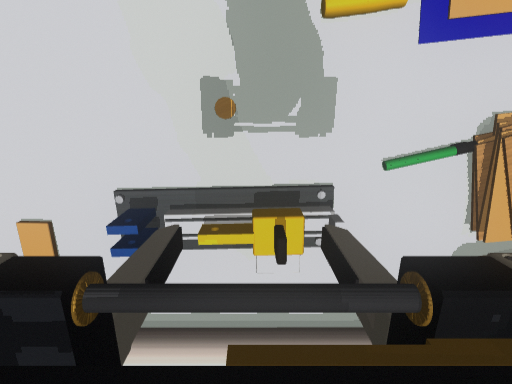

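Wrist view: fork cheeks near (132,221) and (135,245), yellow block at (278,231), fin at (281,243), near plate edge from (115,190) to (334,185). Brass standoff at (225,107).

```bash
cat > fence.py <<'E'
from h import *
def rect(P):
    r=cv2.minAreaRect((P[:,:2]*1000).astype(np.float32));return np.round(r[0],1),np.round(r[1],1),round(r[2],2)
def fence(d,show=True):
    H=hsv(d);C=cloud(d);Z=C[...,2]
    near=(abs(C[...,0]-.64)<.09)&(C[...,1]>-.1)&(C[...,1]<.36)
    blue=cv2.inRange(H,(100,100,15),(128,255,255))>0;yel=cv2.inRange(H,(20,130,40),(35,255,255))>0
    for nm,m in(("fork top",blue&near&(Z>.073)&(Z<.084)),("yel top",yel&near&(Z>.068)&(Z<.08)),("tongue",yel&near&(Z>.05)&(Z<.068)),("fin top",near&~yel&~blue&(Z>.108)&(Z<.122)),("plate",near&(Z>.004)&(Z<.016))):
        P=C[m];print(nm,len(P),*( (P.min(0).round(3),P.max(0).round(3),np.median(P,0).round(4),rect(P)) if len(P)>8 else ()))
if __name__=="__main__":
    for t in("w1","top0"): print(t);fence(load(t))
    d=load("w1");V=d["img"].max(2)
    # near plate edge: per column first dark pixel from above
    u=np.arange(135,320);e=np.array([150+np.argmax(V[150:215,x]<90) for x in u])
    P=plane(d,u,e-.5,.010);c=np.polyfit(P[:,1],P[:,0],1);r=P[:,0]-np.polyval(c,P[:,1]);g=abs(r)<.003
    c=np.polyfit(P[g,1],P[g,0],1);print("edge x=",c,"yaw deg",-np.degrees(np.arctan(c[0])),np.std(P[g,0]-np.polyval(c,P[g,1])),g.sum())
    row=V[190:205].min(0) ; print("dark cols",np.where(row<70)[0][[0,-1]])
    b=cv2.inRange(hsv(d),(100,100,15),(128,255,255));k,l,st,cc=cv2.connectedComponentsWithStats(b);print(st[1:][st[1:,4]>50])
E
python3 fence.py
```

```text
w1
fork top 534 [0.615 0.003 0.073] [0.66  0.044 0.08 ] [0.6259 0.0231 0.0782] (array([637.3,  23.9]), array([44.3, 40.4]), 0.65)
yel top 2376 [0.604 0.12  0.068] [0.659 0.259 0.08 ] [0.6304 0.2072 0.0746] (array([633. , 189.4]), array([ 54.9, 138.5]), 1.38)
tongue 488 [0.604 0.121 0.05 ] [0.633 0.256 0.068] [0.627  0.1847 0.0589] (array([617.7, 189. ]), array([ 20. , 136.3]), 17.4)
fin top 299 [0.614 0.219 0.108] [0.65  0.231 0.117] [0.6309 0.2242 0.115 ] (array([632.4, 224.7]), array([35.6, 12. ]), 2.1)
plate 5476 [ 0.581 -0.016  0.004] [0.686 0.312 0.016] [0.603  0.1418 0.0105] (array([634.7, 148.9]), array([100.3, 328.7]), 1.37)
top0
fork top 139 [0.613 0.002 0.073] [0.66  0.04  0.084] [0.6462 0.0213 0.0781] (array([636.9,  20.8]), array([46.4, 37.3]), 1.89)
yel top 547 [0.604 0.119 0.068] [0.659 0.257 0.08 ] [0.6312 0.2071 0.075 ] (array([632.2, 187.6]), array([ 53.8, 137.5]), 2.22)
tongue 91 [0.604 0.123 0.051] [0.653 0.253 0.068] [0.627  0.1854 0.0593] (array([629.2, 191.9]), array([ 43.5, 132. ]), 18.04)
fin top 58 [0.614 0.216 0.109] [0.651 0.227 0.119] [0.6324 0.2209 0.1147] (array([632.3, 221.5]), array([36.2, 10.2]), 3.52)
plate 2517 [ 0.55  -0.1    0.004] [0.729 0.359 0.016] [0.6114 0.1203 0.0094] (array([640.2, 129.4]), array([179.4, 457.8]), 0.21)
edge x= [-0.02345325  0.58638615] yaw deg 1.3435259792412495 0.00044671007518605303 185
dark cols [115 510]
[[ 419    0   93   44 2550]
 [ 106  216   51   41 1018]]
```

Run:
```python
from h import *
go([.6325,.2245,.14],np.radians(91.36));go([.6325,.2245,.10],np.radians(91.36))
```

```text
go [-0.0687, 0.0465, 0.1081, -0.0226] pos [0.563  0.1792 0.2481] yaw 89.41 q7 1.13 t 1.45
go [-0.0686, 0.0466, 0.1481, -0.0226] pos [0.563  0.1792 0.2481] yaw 89.41 q7 1.13 t 1.45
```

```bash
python3 -m handwheel '[[0.2,[-0.0685,0.0465,0.03],-0.0226],[0.2,[-0.0685,0.0465,0.07],-0.0226],[0.2,[-0.0685,0.0465,0.108],-0.0226],[0.2,[-0.0685,0.0465,0.108],-0.0226],[0.2,[-0.0685,0.0465,0.128],-0.0226],[0.2,[-0.0685,0.0465,0.148],-0.0226],[0.2,[-0.0685,0.0465,0.148],-0.0226],[0.2,[-0.0685,0.0465,0.148],-0.0226],[-1,[-0.0685,0.0465,0.148],-0.0226],[-1,[-0.0685,0.0465,0.148],-0.0226]]' 25
python3 - <<'E'
from h import *
go([.6325,.2245,.10],np.radians(91.36));go([.6355,.109,.10],np.radians(91.36))
E
```

```text
time_s: 2.7
tool_pos: [0.6259, 0.2366, 0.1005]
ee_rot: [-0.052, 3.14, 0.001]
force: [-0.4, 0.3, 0.1]
opening: 0.431
gripper_force: 0.0
go [-0.0062, -0.0124, 0.0005, 0.0062] pos [0.6259 0.2366 0.1005] yaw 91.89 q7 1.11 t 2.7
go [-0.0054, -0.1279, 0.0004, 0.0062] pos [0.6259 0.2366 0.1005] yaw 91.89 q7 1.11 t 2.7
```

```bash
python3 -m handwheel '[[-1,[-0.006,-0.0122,0.0005],0.006],[-1,[-0.006,-0.0122,0.0005],0.006],[-1,[-0.006,-0.0122,0.0005],0.006],[-1,[-0.006,-0.0122,0.0005],0.006],[-1,[-0.006,-0.0122,0.0005],0.006],[-1,[-0.006,-0.0122,0.0005],0.006],[-1,[-0.006,-0.025,0.0005],0.006],[-1,[-0.006,-0.045,0.0005],0.006],[-1,[-0.0058,-0.065,0.0005],0.006],[-1,[-0.0057,-0.085,0.0005],0.006]]' 25
python3 - <<'E'
from h import *
go([.6355,.109,.10],np.radians(91.36))
E
```

```text
time_s: 3.95
tool_pos: [0.6339, 0.1506, 0.0993]
ee_rot: [0.038, -3.141, -0.0]
force: [1.7, 3.8, -2.5]
opening: 0.123
gripper_force: 25.0
go [-0.0006, -0.0416, -0.0007, 0.0002] pos [0.6339 0.1506 0.0993] yaw 91.38 q7 1.22 t 3.95
```

```bash
python3 -m handwheel '[[-1,[-0.0006,-0.015,0],0],[-1,[-0.0006,-0.03,0],0],[-1,[-0.0006,-0.036,0],0],[-1,[-0.0006,-0.038,0],0],[-1,[-0.0006,-0.04,0],0],[-1,[-0.0006,-0.042,0],0],[-1,[-0.0006,-0.044,0],0],[-1,[-0.0006,-0.046,0],0],[-1,[-0.0006,-0.046,0],0],[-1,[-0.0006,-0.046,0],0]]' 40
python3 - <<'E'
from h import *
go([.6355,.109,.10],np.radians(91.36))
E
```

```text
time_s: 5.2
tool_pos: [0.6349, 0.1071, 0.0993]
ee_rot: [0.04, -3.14, -0.001]
force: [-4.9, 4.1, 1.9]
opening: 0.122
gripper_force: 40.0
go [-0.0006, 0.0019, -0.0007, 0.0011] pos [0.6349 0.1071 0.0993] yaw 91.46 q7 1.28 t 5.2
```

```bash
python3 -m handwheel '[[-1,[0,-0.001,0],0],[-1,[0,-0.001,0],0],[-1,[0,-0.002,0],0],[-1,[0,-0.002,0],0],[-1,[0,-0.003,0],0],[-1,[0,-0.003,0],0],[-1,[0,-0.004,0],0],[-1,[0,-0.004,0],0],[-1,[0,-0.004,0],0],[-1,[0,-0.004,0],0]]' 40
```

```text
time_s: 6.45
tool_pos: [0.635, 0.107, 0.0994]
ee_rot: [0.044, -3.14, -0.007]
force: [-5.2, 15.6, 1.1]
opening: 0.124
gripper_force: 40.0
```

```bash
python3 -m handwheel '[[-1,[0,0.003,0],0],[0,[0,0.003,0],0],[0,[0,0.003,0],0],[0,[0,0.003,0],0],[0.5,[0,0.003,-0.05],0],[0.5,[0.02,-0.05,-0.11],0],[0.5,[0.04,-0.11,-0.15],0],[0.5,[0.06,-0.17,-0.15],0],[0.5,[0.09,-0.23,-0.15],0],[0.5,[0.11,-0.29,-0.15],0]]' 40; python3 -m handwheel '[[0.5,[0.01,-0.05,0],0],[0.5,[0.025,-0.087,0],0],[0.5,[0.025,-0.087,0],0],[0.5,[0.025,-0.087,0],0],[0.5,[0.025,-0.087,0],0],[0.5,[0.025,-0.087,0],0],[0.5,[0.025,-0.087,0],0],[0.5,[0.025,-0.087,0],0],[0.5,[0.025,-0.087,0],0],[0.5,[0.025,-0.087,0],0]]' 40;  python3 - <<'E'
from h import *
go([.5,-.27,.25])
shot("wrist","w2");shot("top","top1")
from fence import *
fence(load("top1"));fence(load("w2"))
E
```

```text
time_s: 7.7
tool_pos: [0.5429, -0.1616, 0.2494]
ee_rot: [-0.037, 3.14, -0.001]
force: [0.4, -0.7, 0.1]
opening: 0.753
gripper_force: 0.0
time_s: 8.95
tool_pos: [0.5208, -0.247, 0.2487]
ee_rot: [-0.038, 3.141, -0.0]
force: [1.0, -0.6, 0.1]
opening: 0.753
gripper_force: 0.0
go [0.0214, -0.0225, -0.0013] pos [ 0.5208 -0.247   0.2487] yaw 91.38 q7 1.91 t 8.95
fork top 132 [0.614 0.002 0.073] [0.66  0.04  0.083] [0.6466 0.0214 0.0778] (array([637.2,  20.9]), array([45.6, 37.3]), 1.57)
yel top 535 [0.607 0.002 0.068] [0.661 0.14  0.08 ] [0.6339 0.093  0.0745] (array([634.5,  71.1]), array([ 54.1, 137.8]), 1.04)
tongue 72 [0.606 0.045 0.05 ] [0.66  0.138 0.068] [0.608  0.0934 0.06  ] (array([625.9,  94.3]), array([47.9, 94.6]), 23.51)
fin top 46 [0.617 0.101 0.109] [0.654 0.112 0.12 ] [0.6366 0.106  0.1152] (array([635.4, 104.9]), array([36.3, 10.6]), 6.55)
plate 2441 [ 0.55  -0.1    0.004] [0.73  0.36  0.016] [0.6094 0.1555 0.0093] (array([640.1, 129.9]), array([179.9, 459.7]), 0.01)
fork top 113 [0.615 0.003 0.073] [0.626 0.044 0.079] [0.6163 0.0338 0.0776] (array([616.4,  23.9]), array([41.1, 10.4]), 77.03)
yel top 277 [0.607 0.048 0.068] [0.642 0.109 0.08 ] [0.629  0.0726 0.0733] (array([618.6,  78.5]), array([21.9, 60.9]), 40.22)
tongue 403 [0.607 0.055 0.05 ] [0.631 0.124 0.068] [0.6111 0.0754 0.0592] (array([613.5,  87.2]), array([20.2, 71.2]), 25.01)
fin top 0
plate 2814 [ 0.584 -0.018  0.004] [0.655 0.164 0.016] [0.6045 0.0574 0.0104] (array([612.5,  71.5]), array([ 66.4, 184.2]), 6.27)
```

View pics/w2.png

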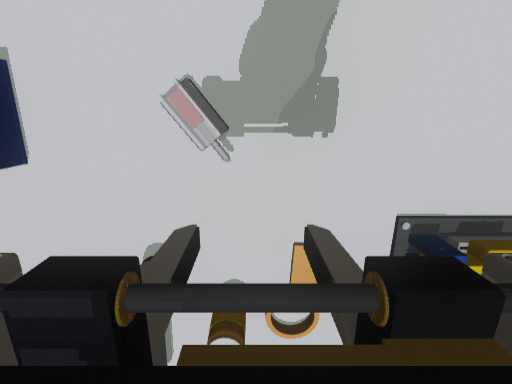

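Wrist view: sleeve with the red handle visible near (188,108), mouth at about (213,140), shank tip at about (229,158). The can and tape are at the bottom, behind the gripper.

Run:
```python
from h import *
d=load("w2");C=cloud(d);H=hsv(d)
u0,v0=150,65;sub=C[v0:175,u0:250];Z=sub[...,2]
for lo,hi in((.045,.06),(.025,.045),(.015,.025)):
    m=(Z>lo)&(Z<hi);P=sub[m];r=cv2.minAreaRect((P[:,:2]*1000).astype(np.float32));print(lo,len(P),r,np.median(P[:,2]))
np.set_printoptions(linewidth=200)
print((Z[70:100,58:86]*1000).round().astype(int))
red=cv2.inRange(H,(0,40,60),(12,255,255))[v0:175,u0:250];red2=cv2.inRange(H,(165,30,60),(180,255,255))[v0:175,u0:250]
p=cv2.findNonZero(cv2.bitwise_or(red,red2));print("red",len(p),cv2.minAreaRect(p))
big=cv2.resize(d["img"][60:180,140:260,::-1],None,fx=5,fy=5,interpolation=cv2.INTER_NEAREST);cv2.imwrite("pics/w2c.png",big)
```

```text
0.045 1918 ((445.6959228515625, -324.813232421875), (84.15813446044922, 32.47679901123047), 40.18489456176758) 0.053451846679815035
0.025 320 ((453.05218505859375, -305.68402099609375), (116.47711944580078, 26.50877571105957), 21.585472106933594) 0.03898958941561656
0.015 548 ((446.05926513671875, -324.6217041015625), (83.39096069335938, 50.25279235839844), 40.17854309082031) 0.020286762685501475
[[ 54  53  54  53  52  53  54  54  52  54  52  54  46   0   1   1   2   0   0   2   0   1  -1   1   2   0  -2   0]
 [ 54  53  53  55  54  54  54  54  54  52  53  28   1   0   1   0   2   1   2   1   1   1   1   0   1   0   1   1]
 [ 54  53  54  53  54  53  53  53  52  54  26   1   1   0   0   1   0   1   1   0   1   1   0  -1   2   3   1   0]
 [ 53  52  53  54  53  53  52  53  55  17  -1   1   1   1   1   0   2   1   1   1   1   1   0   0   0   3   0  -1]
 [ 53  53  53  54  54  53  53  53   6   0   2   0   1   0   1   0  -1   0   0   1   1   0   1   1   0   1   0   1]
 [ 54  53  53  53  53  53  50  39  38   1   1   1   0   1   0   1   0   1   2   0   1   1   0   1   0   0  -1   0]
 [ 53  54 
[... 2161 characters left out ...]
   2   0   1]
 [  0   1   1   0   1   0   1  -1   1   1   1   2   0   1   1  37  40  39  38  39  39  36   1   1   0   0   1   0]
 [  0  -1   0   1   1   0  -1   0   1   1  -1   2   0   0   2  -1   1  36  39  38  38  37   1   1   1   0   0   0]
 [  0   1  -1   1   0   1  -1   0   1   0   0   0   0   2   1   0  -1   1   1  36   1  -1   1   0   0   0   0   0]
 [  1   1   0   1   0   1   1   1   1   1   0   1   0  -1   0   0   0   0   1   1   1   0   2   0   1  -1   2   0]
 [  0   0   0   1   1   0   1   1   0   1   1  -1   0   1   0   1   0   0   1   0   2   2   1   1   1   1   0   1]]
red 572 ((35.183563232421875, 42.756168365478516), (40.71282958984375, 14.21247673034668), 51.009002685546875)
```

View pics/w2c.png

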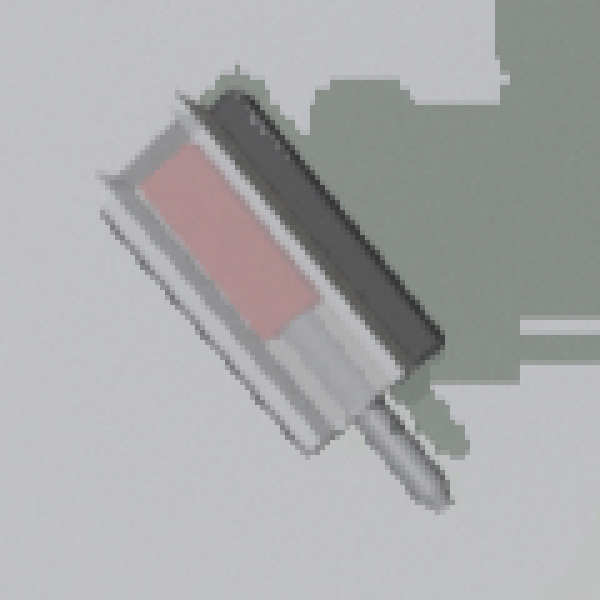

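The crop shows the red handle inside the sleeve. The shank leaves the mouth at (370,410) in the crop, and its tip is at about (440,505).

Run:
```python
from h import *
d=load("w2");C=cloud(d);sub=C[130:165,205:240];Z=sub[...,2]
a=np.radians(40.18);D=np.array([np.cos(a),np.sin(a)])
P=sub[(Z>.034)&(Z<.044)];t=(P[:,:2]-[.4763,-.299])@D;P=P[(t>.004)];t=t[t>.004]
l=cv2.fitLine((P[:,:2]*1000).astype(np.float32),cv2.DIST_HUBER,0,.01,.01).ravel();print(l,"yaw",np.degrees(np.arctan2(l[1],l[0])),t.min(),t.max(),np.percentile(P[:,2],70))
tip=np.array([.4763,-.299])+D*t.max()
c=np.array(l[2:]/1000);s=(tip-c)@l[:2];tip=c+l[:2]*s;print("tip",tip)
g=tip-l[:2]*.019;print("grasp",g)
go([*g,.10],np.arctan2(l[1],l[0])-np.pi/2)
```

```text
[   0.7885581     0.61496025  490.78278    -286.32925   ] yaw 37.94903 0.004154431871113724 0.035511175087618786 0.04030989567339903
tip [ 0.50361398 -0.27632277]
grasp [ 0.48863138 -0.28800701]
go [0.0331, -0.0402, 0.1487, -0.4255] pos [ 0.5208 -0.247   0.2487] yaw 91.38 q7 1.91 t 9.05
```

```bash
python3 -m handwheel '[[0.5,[0.01,-0.01,0],0.12],[0.5,[0.02,-0.03,0.02],0.24],[0.5,[0.033,-0.04,0.05],0.36],[0.5,[0.033,-0.04,0.05],0.48],[0.5,[0.033,-0.04,0.05],0.6],[0.5,[0.033,-0.04,0.05],0.72],[0.5,[0.033,-0.04,0.05],0.84],[0.5,[0.033,-0.04,0.05],0.96],[0.5,[0.033,-0.04,0.05],1],[0.5,[0.033,-0.04,0.05],1]]' 40
python3 - <<'E'
from h import *
go([.4893,-.288,.10],np.radians(39.5-90))
E
```

```text
time_s: 10.3
tool_pos: [0.4889, -0.2876, 0.1986]
ee_rot: [-2.113, -2.325, 0.0]
force: [0.8, 0.9, -0.6]
opening: 0.749
gripper_force: 0.0
go [-0.0004, 0.0003, 0.0986, 0.6515] pos [ 0.4889 -0.2876  0.1986] yaw 5.49 q7 0.8 t 10.3
```

```bash
python3 -m handwheel '[[0,[-0.0004,0.0003,0.02],0.11],[0,[-0.0004,0.0003,0.04],0.22],[0,[-0.0004,0.0003,0.06],0.33],[0,[-0.0004,0.0003,0.08],0.44],[0,[-0.0004,0.0003,0.0986],0.55],[0,[-0.0004,0.0003,0.0986],0.6515],[0,[-0.0004,0.0003,0.0986],0.6515],[0,[-0.0004,0.0003,0.0986],0.6515],[0,[-0.0004,0.0003,0.0986],0.6515],[0,[-0.0004,0.0003,0.0986],0.6515]]' 40
python3 - <<'E'
from h import *
d=shot("wrist","w3")
go([.4893,-.288,.10],np.radians(39.5-90))
C=cloud(d);a=np.radians(40.18);D=np.array([np.cos(a),np.sin(a)]);t=(C[...,:2]-[.4763,-.299])@D;n=(C[...,:2]-[.4763,-.299])@[-D[1],D[0]];Z=C[...,2]
m=(Z>.034)&(Z<.044)&(t>.003)&(t<.05)&(abs(n)<.02)&(d["depth"]>.1)
P=C[m];print(m.sum())
if m.sum()>20:
    l=cv2.fitLine((P[:,:2]*1000).astype(np.float32),cv2.DIST_HUBER,0,.01,.01).ravel();print(l,np.degrees(np.arctan2(l[1],l[0])),t[m].min(),t[m].max(),np.percentile(P[:,2],80))
m=(Z>.050)&(Z<.057)&(abs(n)<.03)&(t<.02)&(t>-.1);r=cv2.minAreaRect((C[m][:,:2]*1000).astype(np.float32));print(r)
E
```

```text
time_s: 11.55
tool_pos: [0.4892, -0.2882, 0.1003]
ee_rot: [2.957, 1.062, 0.001]
force: [-0.3, -0.9, -0.3]
opening: 0.498
gripper_force: 0.0
go [0.0002, -0.0001, 0.0003, -0.0002] pos [ 0.4892 -0.2882  0.1003] yaw -50.51 q7 0.2 t 11.6
411
[   0.77552766    0.6313136   491.6612     -286.4558    ] 39.147102 0.0030543541278413126 0.035453741422742005 0.040415941632287455
((445.3703308105469, -325.0330505371094), (85.85731506347656, 31.799388885498047), 40.40201950073242)
```

View pics/w3.png

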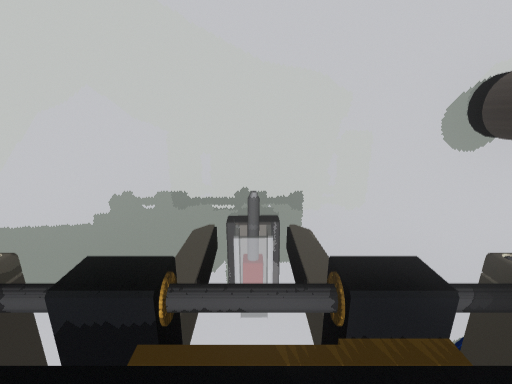

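The view shows the shank centred between the fingers, tip at (254,194) and sleeve mouth at (254,215). I'll go down and grip.

```bash
python3 -m handwheel '[[-0.4,[0,0,0.02],0],[-0.4,[0,0,0.04],0],[-0.4,[0,0,0.0565],0],[-0.4,[0,0,0.0565],0],[-1,[0,0,0.0565],0],[-1,[0,0,0.0565],0],[-1,[0,0,0.0565],0],[-1,[0,0,0.0565],0],[-1,[0,0,0.0565],0],[-1,[0,0,0.0565],0]]' 50
```

```text
time_s: 12.85
tool_pos: [0.4895, -0.2882, 0.0437]
ee_rot: [2.957, 1.06, 0.001]
force: [1.4, -0.4, 1.2]
opening: 0.092
gripper_force: 50.0
```

```bash
python3 -m handwheel '[[-1,[0.008,0,0],0],[-1,[0.02,0,0],0],[-1,[0.033,0,0],0],[-1,[0.046,0,0],0],[-1,[0.059,0,0],0],[-1,[0.072,0,0],0],[-1,[0.085,0,0],0],[-1,[0.095,0,0],0],[-1,[0.095,0,0],0],[-1,[0.095,0,0],0]]' 50;  python3 - <<'E'
from h import *
d=shot("top","top2");shot("wrist","w4");s=shot("scene","sc2")
for n in("top2","sc2","w4"):
    d=load(n);H=hsv(d);C=cloud(d);X=C[...,0];Y=C[...,1]
    m=((H[...,0]<8)|(H[...,0]>170))&(H[...,1]>100)&(H[...,2]>40)&(X>.4)&(X<.65)&(Y>-.4)&(Y<-.15)&(d["depth"]>.1)
    P=C[m];print(n,m.sum(),np.where(m)[1].mean(),np.where(m)[0].mean(),(np.median(P,0).round(4),P.min(0).round(3),P.max(0).round(3)) if m.any() else 0)
E
```

```text
time_s: 14.1
tool_pos: [0.5621, -0.2281, 0.0436]
ee_rot: [2.957, 1.06, -0.001]
force: [0.1, 0.0, -1.7]
opening: 0.093
gripper_force: 50.0
top2 125 362.376 213.36 (array([ 0.5081, -0.2702,  0.0422]), array([ 0.487, -0.289,  0.027]), array([ 0.527, -0.252,  0.048]))
sc2 0 nan nan 0
w4 823 251.83961117861483 328.43256379100853 (array([ 0.514 , -0.2667,  0.043 ]), array([ 0.469, -0.303, -0.   ]), array([ 0.561, -0.228,  0.101]))<stdin>:6: RuntimeWarning: Mean of empty slice.
  ret = ret.dtype.type(ret / rcount)
```

Run:
```python
from h import *
go([.561,-.10,.09],np.radians(-88.64))
```

```text
go [0.0806, -0.0998, -0.0464, 0.4425] pos [ 0.5621 -0.2283  0.0436] yaw -50.61 q7 0.11 t 14.25
```

```bash
python3 -m handwheel '[[-1,[0,0,-0.02],0],[-1,[0.02,-0.02,-0.046],0.07],[-1,[0.04,-0.045,-0.046],0.15],[-1,[0.06,-0.07,-0.046],0.24],[-1,[0.075,-0.09,-0.046],0.33],[-1,[0.0806,-0.0998,-0.046],0.41],[-1,[0.0806,-0.0998,-0.046],0.4425],[-1,[0.0806,-0.0998,-0.046],0.4425],[-1,[0.0806,-0.0998,-0.046],0.4425],[-1,[0.0806,-0.0998,-0.046],0.4425]]' 50;  python3 - <<'E'
from h import *
go([.561,-.10,.0185],np.radians(-88.64))
d=shot("top","top3");H=hsv(d);C=cloud(d);X=C[...,0];Y=C[...,1]
m=((H[...,0]<8)|(H[...,0]>170))&(H[...,1]>100)&(H[...,2]>40)&(X>.4)&(X<.65)&(Y>-.2)&(Y<-.0)
P=C[m];print(m.sum(),np.median(P,0).round(4),P.min(0).round(3),P.max(0).round(3))
if len(P)>5: print(np.polyfit(P[:,0],P[:,2],1),np.polyfit(P[:,0],P[:,1],1))
E
```

```text
time_s: 15.5
tool_pos: [0.5613, -0.1002, 0.0897]
ee_rot: [-3.141, -0.039, -0.0]
force: [-0.0, 0.5, -1.0]
opening: 0.094
gripper_force: 50.0
go [-0.0004, -0.0002, 0.0712, 0.0005] pos [ 0.5613 -0.1002  0.0897] yaw -88.6 q7 -0.57 t 15.5
130 [ 0.4904 -0.1014  0.088 ] [ 0.468 -0.11  -0.004] [ 0.525 -0.093  0.095]
[-0.26436146  0.21584608] [ 0.02522049 -0.11378165]
```

```bash
python3 -m handwheel '[[-1,[0,0,0.03],0],[-1,[0,0,0.055],0],[-1,[0,0,0.065],0],[-1,[0,0,0.069],0],[-1,[0,0,0.071],0],[-1,[0,0,0.071],0],[-1,[0,0,0.071],0],[-0.7,[0,0,0.071],0],[-0.3,[0,0,0.071],0],[-0.3,[0,0,0.071],0]]' 50; python3 -m handwheel '[[-0.2,[0,0,0],0],[-0.2,[0,0,-0.03],0],[-0.1,[0.02,0,-0.08],0],[0,[0.04,0,-0.13],0],[0,[0.04,0,-0.13],0],[0,[0.04,0,-0.13],0],[0,[0.04,0,-0.13],0],[0,[0.04,0,-0.13],0],[0,[0.04,0,-0.13],0],[0,[0.04,0,-0.13],0]]' 50;  python3 - <<'E'
from h import *
go([.494,-.10,.017],np.radians(-88.64))
shot("wrist","w5");shot("top","top4");shot("scene","sc4")
E
```

```text
time_s: 16.8
tool_pos: [0.5614, -0.0995, 0.0186]
ee_rot: [3.141, 0.039, 0.0]
force: [0.7, 0.4, -0.3]
opening: 0.312
gripper_force: 0.0
time_s: 18.05
tool_pos: [0.6012, -0.0986, 0.1483]
ee_rot: [3.141, 0.038, -0.001]
force: [-0.1, 0.9, 0.4]
opening: 0.503
gripper_force: 0.0
go [-0.1072, -0.0012, 0.1314, 0.0005] pos [ 0.6012 -0.0986  0.1483] yaw -88.6 q7 -0.72 t 18.05
```

View pics/w5.png

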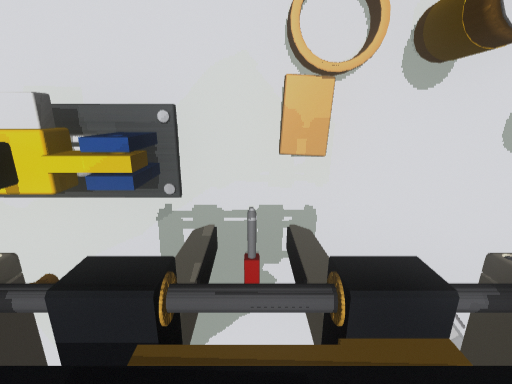

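The pin lies flat, shank tip at (251,208) and shoulder at (252,254). The fork is at the left, cheeks at (115,140) and (115,178). Nothing else has moved.

```bash
cat > pin.py <<'E'
from h import *
def pin(d,box,zr):
    C=cloud(d);H=hsv(d);X,Y,Z=C[...,0],C[...,1],C[...,2]
    b=(X>box[0])&(X<box[1])&(Y>box[2])&(Y<box[3])&(Z>zr[0])&(Z<zr[1])&(d["depth"]>.1)
    red=b&((H[...,0]<8)|(H[...,0]>172))&(H[...,1]>120)&(H[...,2]>40)
    sh=b&(H[...,1]<70)
    for nm,m in(("red",red),("shank",sh)):
        P=C[m]
        if len(P)<10: print(nm,len(P));continue
        r=cv2.minAreaRect((P[:,:2]*1000).astype(np.float32))
        l=cv2.fitLine((P[:,:2]*1000).astype(np.float32),cv2.DIST_HUBER,0,.01,.01).ravel();l=l if l[0]>0 else l*[-1,-1,1,1]
        t=(P[:,:2]*1000-l[2:])@l[:2];ends=[(l[2:]+l[:2]*k).round(1) for k in(t.min(),t.max())]
        print(nm,len(P),"rect",np.round(r[0],1),np.round(r[1],1),round(r[2],1),"yaw",round(float(np.degrees(np.arctan2(l[1],l[0]))),2),"ends",ends,"z",np.percentile(P[:,2],[20,50,80]).round(4))
E
python3 - <<'E'
from pin import *
for n in("w5","top4"): print(n);pin(load(n),(.45,.61,-.13,-.07),(.005,.03))
E
```

```text
w5
red 387 rect [501.5 -99.1] [32.2 16.7] 1.3 yaw 4.34 ends [array([ 485.6, -100.7]), array([517.3, -98.3])] z [0.0177 0.0184 0.019 ]
shank 409 rect [548.  -97.9] [62.1  9.2] 1.7 yaw 1.92 ends [array([517. , -99.1]), array([579. , -97.1])] z [0.0123 0.0136 0.0145]
top4
red 105 rect [ 491.6 -100.4] [44.9 16.5] 1.9 yaw 1.02 ends [array([ 469.2, -100.5]), array([514.2, -99.7])] z [0.0152 0.0174 0.0197]
shank 97 rect [528.1 -96.8] [ 57.  158.4] 84.4 yaw -1.2 ends [array([450.5, -97.1]), array([ 608.3, -100.4])] z [0.0063 0.0109 0.0142]
```

```bash
python3 -m handwheel '[[-0.2,[-0.04,-0.0005,0],0],[-0.2,[-0.08,-0.0005,0.02],0],[-0.2,[-0.108,-0.0005,0.05],0],[-0.2,[-0.108,-0.0005,0.08],0],[-0.2,[-0.108,-0.0005,0.11],0],[-0.2,[-0.108,-0.0005,0.125],0],[-0.2,[-0.108,-0.0005,0.1312],0],[-0.2,[-0.108,-0.0005,0.1312],0],[-1,[-0.108,-0.0005,0.1312],0],[-1,[-0.108,-0.0005,0.1312],0]]' 40;  python3 -m handwheel '[[-1,[0,0,0],0],[-1,[0,0,0],0],[-1,[0,0,0],0],[-1,[0,0,0],0],[-1,[0,0,0],0],[-1,[0,0,0],0],[-1,[0,0,-0.02],0],[-1,[0,0,-0.05],0],[-1,[0,0,-0.053],0],[-1,[0,0,-0.053],0]]' 40;  python3 - <<'E'
from h import *
shot("wrist","w6");shot("top","top5")
go([.494,-.10,.07],np.radians(-88.64))
from pin import *
for n in("w6","top5"): print(n);pin(load(n),(.45,.61,-.13,-.07),(.045,.075))
E
```

```text
time_s: 19.45
tool_pos: [0.4937, -0.1005, 0.0178]
ee_rot: [3.141, 0.04, 0.001]
force: [0.2, -0.7, -0.1]
opening: 0.233
gripper_force: 0.0
time_s: 20.7
tool_pos: [0.4934, -0.1002, 0.0701]
ee_rot: [-3.141, -0.04, -0.0]
force: [-0.1, 0.5, -2.5]
opening: 0.188
gripper_force: 40.0
go [0.0009, -0.0004, -0.0003, 0.0008] pos [ 0.4931 -0.1004  0.0697] yaw -88.57 q7 -0.53 t 20.8
w6
red 2108 rect [493.3 -98.7] [47.8 17.8] 1.2 yaw 1.55 ends [array([469.4, -99.2]), array([517.2, -97.9])] z [0.0702 0.0707 0.0713]
shank 2168 rect [ 532.9 -105.8] [44.8 85.8] 76.5 yaw 1.53 ends [array([488.1, -99.2]), array([578.7, -96.8])] z [0.0645 0.066  0.067 ]
top5
red 10 rect [ 472.3 -102.1] [5.6 8.2] 2.3 yaw -53.13 ends [array([468.9, -98.4]), array([ 474.9, -106.4])] z [0.0688 0.0705 0.0714]
shank 1
```

```bash
python3 -m handwheel '[[-1,[0.005,-0.02,0.001],0],[-1,[0.005,-0.05,0.001],0],[-1,[0.005,-0.08,0.001],0],[-1,[0.0,-0.11,0.001],0],[-1,[0.0,-0.12,0.001],0],[-1,[0,-0.12,0.001],0],[-1,[0,-0.12,0.001],0],[-1,[0,-0.12,0.001],0],[-1,[0,-0.12,0.001],0],[-1,[0,-0.12,0.001],0]]' 40;  python3 - <<'E'
from h import *
shot("wrist","w7")
go([.499,.0206,.0685],np.radians(-88.64))
from pin import *
from fence import fence
d=load("w7");pin(d,(.45,.60,-.01,.05),(.045,.075));fence(d)
E
```

```text
time_s: 22.05
tool_pos: [0.4905, 0.019, 0.0694]
ee_rot: [-3.141, -0.038, -0.0]
force: [0.2, -0.2, -0.5]
opening: 0.19
gripper_force: 40.0
go [0.0086, -0.0013, 0.0009, 0.0004] pos [0.4905 0.0191 0.0694] yaw -88.61 q7 -0.72 t 22.1
red 2107 rect [490.2  20.5] [48.1 17.8] 1.1 yaw 1.45 ends [array([466.2,  20.2]), array([514.3,  21.4])] z [0.0694 0.07   0.0705]
shank 2206 rect [521.3  15.4] [ 44.9 103.4] 76.5 yaw 1.37 ends [array([466.9,  19.7]), array([575.7,  22.4])] z [0.0638 0.0653 0.0664]
fork top 1179 [0.615 0.003 0.073] [0.62  0.043 0.081] [0.6166 0.0234 0.0781] (array([617.1,  23.2]), array([ 4.6, 40. ]), 1.19)
yel top 4337 [0.606 0.074 0.068] [0.621 0.142 0.078] [0.6124 0.1062 0.0741] (array([612.9, 107.6]), array([12.9, 68. ]), 2.76)
tongue 1521 [0.606 0.074 0.05 ] [0.627 0.139 0.068] [0.6078 0.0956 0.0597] (array([608.6, 104.3]), array([17.7, 67.8]), 17.19)
fin top 0
plate 15909 [ 0.583 -0.017  0.004] [0.644 0.207 0.016] [0.6026 0.0803 0.0104] (array([613.1,  95.5]), array([ 55.8, 225. ]), 1.56)
```

View pics/w7.png

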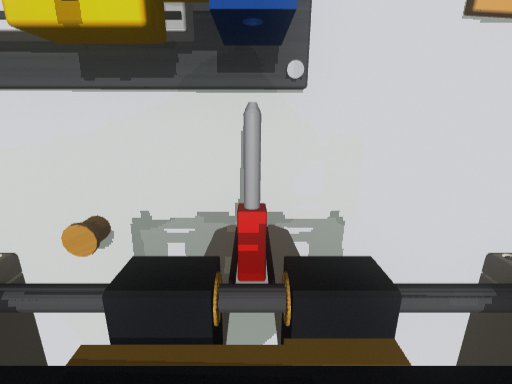

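The view shows the near cheek's face with the hole at about (253,21). The pin points straight at it, tip at (252,104) and shoulder at (252,207). Now I measure the offset in this one image.

```bash
cat > align.py <<'E'
from h import *
import sys
def align(d):
    C=cloud(d);H=hsv(d);X,Y,Z=C[...,0],C[...,1],C[...,2];V=H[...,2]
    blue=cv2.inRange(H,(100,80,5),(130,255,255))>0
    a=np.radians(1.36);fx=np.array([np.cos(a),np.sin(a)])
    # near face: blue points well below the top; plane x offset
    m=blue&(Z<.070)&(Z>.03)&(X<.64)&(Y>-.0)&(Y<.05);s=C[m][:,:2]@fx;print("face n",m.sum(),"s",np.percentile(s,[10,50,90]).round(4),"z",C[m][:,2].min().round(4))
    s0=np.median(s)
    # shank: upper-surface points by distance from the axis
    T=[.50,.60]
    m=(H[...,1]<90)&(Z>.05)&(Z<.075)&(Y>-.0)&(Y<.045)&(X>.50)&(X<.612)&~blue
    k,l,st,c=cv2.connectedComponentsWithStats(m.astype(np.uint8));i=1+np.argmax(st[1:,4]);P=C[l==i]
    s=P[:,:2]@fx;n=P[:,:2]@[-fx[1],fx[0]]
    P=P[(s<s.max()-.008)&(s>s.max()-.05)];n=P[:,:2]@[-fx[1],fx[0]];s2=P[:,:2]@fx
    mid=(n.max()+n.min())/2;bins=np.arange(s2.min(),s2.max(),.004);mm=[(n[(s2>=b)&(s2<b+.004)].max()+n[(s2>=b)&(s2<b+.004)].min())/2 for b in bins[:-1]]
    pf=np.polyfit(bins[:-1]+.002,mm,1);top=P[abs(n-np.polyval(pf,s2))<.0015]
    zf=np.polyfit(top[:,:2]@fx,top[:,2],1)
    print("tip s",s.max().round(4),"to face",(s0-s.max()).round(4),"pin n: mean %.4f slope deg %.2f at face %.4f"%(np.mean(mm),np.degrees(pf[0]),np.polyval(pf,s0)),"axis z mid %.4f at face %.4f slope %.2f"%(top[:,2].mean()-.005,np.polyval(zf,s0)-.005,np.degrees(zf[0])))
    return s0,fx
if __name__=="__main__":
    d=load(sys.argv[1]);s0,fx=align(d)
    if len(sys.argv)>2:
        u,v,u2,v2=map(int,sys.argv[2:6])
        cv2.imwrite(f"pics/{sys.argv[1]}c.png",cv2.resize(d["img"][v:v2,u:u2,::-1],None,fx=8,fy=8,interpolation=cv2.INTER_CUBIC))
    def face(u,v):
        o,r=ray(d,u,v);k=(s0-o[:2]@fx)/(r[:2]@fx);p=o+k*r;return p[:2]@[-fx[1],fx[0]],p[2]
    for a in sys.argv[6:]:
        u,v=map(float,a.split(","));print(a,"face n,z",np.round(face(u,v),4))
E
python3 align.py w7 205 0 305 60 253,21
python3 - <<'E'
from h import *
d=load("w7");np.set_printoptions(linewidth=220);print(hsv(d)[10:32,238:268,2])
E
```

```text
face n 1596 s [0.6156 0.6159 0.6162] z 0.03
tip s 0.5761 to face 0.0398 pin n: mean 0.0087 slope deg -0.31 at face 0.0083 axis z mid 0.0610 at face 0.0611 slope 0.13
253,21 face n,z [0.0083 0.0615]
[[42 40 41 42 41 43 40 42 41 39 40 40 39 40 40 40 40 42 41 40 43 44 42 40 40 41 43 41 44 41]
 [39 42 40 41 41 41 41 41 44 41 45 38 42 41 41 41 42 42 42 40 41 43 41 41 40 42 43 42 42 43]
 [40 40 41 42 41 41 43 41 41 41 40 40 43 41 41 41 41 43 41 43 43 43 42 43 42 42 43 43 43 46]
 [39 41 40 41 42 41 42 42 42 41 40 41 42 42 43 42 40 42 43 42 42 41 42 41 44 44 44 44 42 43]
 [40 40 39 41 41 42 42 39 41 41 41 41 41 44 42 41 41 42 42 42 40 43 41 41 41 42 40 42 42 42]
 [40 42 40 40 39 41 39 40 40 40 41 42 39 40 42 41 42 40 41 42 42 41 43 42 42 44 42 42 44 45]
 [39 40 38 38 42 40 40 41 40 41 41 40 40 41 41 40 40 41 42 43 40 43 41 42 42 40 43 43 41 43]
 [39 39 40 39 39 39 40 40 41 41 43 44 44 46 47 47 48 46 43 43 42 41 41 41 41 41 43 43 43 41]
 [39 39 40 38 39 41 42 44 48 49 56 64 66 65 69 67 66 65 57 56 50 49 48 42 43 42 42 41 45 42]
 [40 38 41 39 38 47 56 58 68 70 71 74 77 80 83 83 83 79 77 75 73 
[... 444 characters left out ...]
90 90 85 81 76 76 70 66 54 49 41 41 43 41 41 42]
 [39 38 39 39 38 37 38 40 40 43 45 56 67 70 70 70 66 55 57 55 44 40 40 40 40 41 40 42 42 41]
 [39 39 39 38 38 38 39 39 36 39 39 39 37 37 38 38 40 40 40 38 39 39 41 40 41 41 41 40 39 39]
 [38 38 38 36 37 39 39 42 38 41 39 38 39 39 41 39 37 39 39 38 40 39 39 37 40 42 40 40 40 41]
 [39 39 38 38 38 37 38 37 37 39 37 41 40 39 39 41 40 41 39 39 40 39 40 41 39 39 41 42 41 40]
 [38 38 39 39 39 39 37 40 37 37 39 41 37 40 40 39 37 38 38 39 39 41 40 40 40 39 43 41 40 40]
 [38 35 37 38 39 39 41 38 37 38 39 39 38 38 39 39 39 40 39 41 38 39 40 39 41 39 41 42 41 42]
 [39 39 38 37 38 38 38 38 39 39 37 39 37 39 38 37 39 41 40 41 39 39 39 38 39 39 41 40 41 40]]
```

View pics/w7c.png

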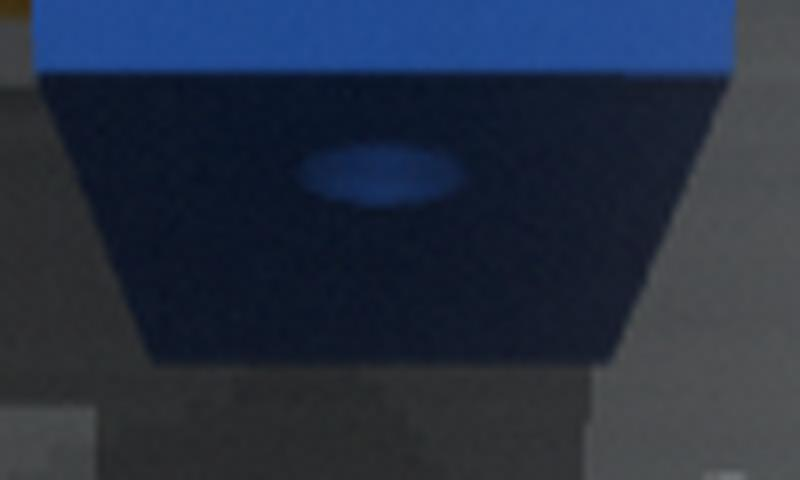

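The crop shows the hole as an ellipse centred at about (252.5,21.4) in the full image, with the face's top edge at row 8.7.

```bash
python3 align.py w7 0 0 10 10 252.5,21.4 209.2,8.7 296.6,8.7 252.5,8.7 252.5,17.3 252.5,25.6 223.5,44.8 281,44.8
```

```text
face n 1596 s [0.6156 0.6159 0.6162] z 0.03
tip s 0.5761 to face 0.0398 pin n: mean 0.0087 slope deg -0.31 at face 0.0083 axis z mid 0.0610 at face 0.0611 slope 0.13
252.5,21.4 face n,z [0.0085 0.0609]
209.2,8.7 face n,z [0.0284 0.0785]
296.6,8.7 face n,z [-0.0116  0.0787]
252.5,8.7 face n,z [0.0086 0.0786]
252.5,17.3 face n,z [0.0085 0.0671]
252.5,25.6 face n,z [0.0085 0.0539]
223.5,44.8 face n,z [0.0285 0.0112]
281,44.8 face n,z [-0.0115  0.0114]
```

```bash
python3 -m handwheel '[[-1,[0.01,0,0.0006],0],[-1,[0.02,0,0.0006],0],[-1,[0.027,0,0.0006],0],[-1,[0.03,0,0.0006],0],[-1,[0.03,0,0.0006],0],[-1,[0.03,0,0.0006],0],[-1,[0.03,0,0.0006],0],[-1,[0.03,0,0.0006],0],[-1,[0.03,0,0.0006],0],[-1,[0.03,0,0.0006],0]]' 40;  python3 - <<'E'
from h import *
d=shot("wrist","w8")
go([.5285,.0213,.0685],np.radians(-88.64))
H=hsv(d);C=cloud(d);X,Y,Z=C[...,0],C[...,1],C[...,2]
a=np.radians(1.36);N=[-np.sin(a),np.cos(a)];n=C[...,:2]@N
for nm,m in dict(forktop=(Z>.075)&(Z<.082)&(X>.61)&(X<.665)&(Y<.05)&(Y>-.005),handletop=(H[...,1]>120)&((H[...,0]<8)|(H[...,0]>172))&(Z>.066)&(Z<.074)&(Y<.05)&(Y>-.01)&(X<.56)).items():
    P=C[m];print(nm,m.sum(),cv2.minAreaRect((P[:,:2]*1000).astype(np.float32)),"n mid",(np.percentile(n[m],[1,99]).mean()).round(4),"z",np.median(P[:,2]).round(4))
E
python3 align.py w8 205 60 305 120
```

```text
time_s: 23.35
tool_pos: [0.5204, 0.02, 0.0688]
ee_rot: [-3.141, -0.039, -0.0]
force: [-0.2, -0.0, -1.0]
opening: 0.186
gripper_force: 40.0
go [0.0082, -0.0011, 0.0003, 0.0006] pos [0.5204 0.02   0.0688] yaw -88.58 q7 -0.76 t 23.4
forktop 6506 ((632.2382202148438, 26.71672248840332), (34.04118728637695, 46.61741638183594), 1.4367709159851074) n mid 0.0115 z 0.0784
handletop 2021 ((520.2640380859375, 21.602622985839844), (47.85869216918945, 17.82012939453125), 1.116346836090088) n mid 0.0092 z 0.0694
face n 474 s [0.6158 0.6159 0.616 ] z 0.031
tip s 0.606 to face 0.0098 pin n: mean 0.0090 slope deg -0.28 at face 0.0089 axis z mid 0.0603 at face 0.0602 slope -0.10
```

View pics/w8.png

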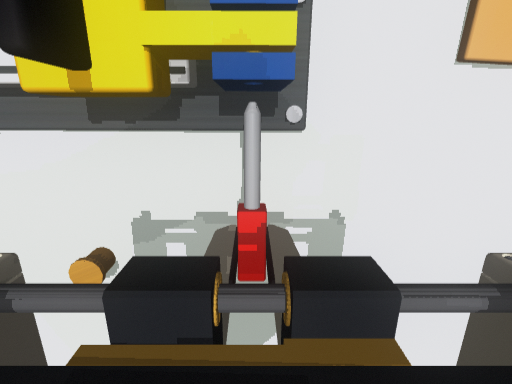

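The tip, at (252,104), is about 10 mm short of the cheek, whose top spans columns 213 to 295. I'll check the lateral centring once more using blue pixels only.

Run:
```python
from h import *
a=np.radians(1.36);N=np.array([-np.sin(a),np.cos(a)])
for t in("w7","w8"):
    d=load(t);H=hsv(d);C=cloud(d);b=(cv2.inRange(H,(100,80,20),(130,255,255))>0)&(C[...,2]>.074)&(C[...,2]<.082)&(C[...,0]<.629)&(C[...,0]>.61)
    L=[];R=[]
    for r in np.unique(np.where(b)[0]):
        c=np.where(b[r])[0]
        if len(c)>60:
            p=plane(d,np.array([c[0]-.5,c[-1]+.5]),np.array([r,r]),.078)[:,:2]@N;L.append(p[0]);R.append(p[1])
    print(t,len(L),np.median(L),np.median(R),"mid",(np.median(L)+np.median(R))/2)
    red=(H[...,1]>120)&((H[...,0]<8)|(H[...,0]>172))
    # shank edges by columns, at axis height
    G=H[...,2].astype(int)
    for r in range(125,200,15):
        c=np.where((H[r,235:270,1]<90)&(abs(C[r,235:270,2]-.063)<.006))[0]+235
        p=plane(d,np.array([c[0]-.5,c[-1]+.5]),np.array([r,r]),.0605)[:,:2]@N;print(r,c[0],c[-1],p.round(4),p.mean().round(4))
```

```text
w7 13 0.028698116716451106 -0.011542346578320702 mid 0.008577885069065202
125 244 260 [0.0136 0.0038] 0.0087
140 244 260 [0.0136 0.0037] 0.0086
155 244 260 [0.0137 0.0036] 0.0086
170 244 260 [0.0137 0.0035] 0.0086
185 244 259 [0.0138 0.004 ] 0.0089
w8 29 0.02861685539840564 -0.011529051882577477 mid 0.008543901757914082
125 244 260 [0.0139 0.0042] 0.009
140 244 260 [0.014  0.0041] 0.009
155 244 260 [0.014 0.004] 0.009
170 244 260 [0.0141 0.0039] 0.009
185 244 259 [0.0141 0.0044] 0.0093
```

```bash
python3 -m handwheel '[[-1,[0.002,0.0004,0.0001],0],[-1,[0.004,0.0004,0.0001],0],[-1,[0.007,0.0004,0.0001],0],[-1,[0.009,0.0004,0.0001],0],[-1,[0.011,0.0004,0.0001],0],[-1,[0.013,0.0004,0.0001],0],[-1,[0.015,0.0004,0.0001],0],[-1,[0.018,0.0004,0.0001],0],[-1,[0.02,0.0004,0.0001],0],[-1,[0.02,0.0004,0.0001],0]]' 50;  python3 - <<'E'
from h import *
s=bot.read_state();print(s["tool_pos"],s["force"].round(1),s["wrist_torque"].round(2))
E
```

```text
time_s: 24.65
tool_pos: [0.5405, 0.0201, 0.0686]
ee_rot: [3.141, 0.039, 0.0]
force: [-0.3, 0.2, -1.5]
opening: 0.188
gripper_force: 50.0
[0.54051323 0.02010882 0.06862917] [-0.3  0.2 -1.5] [-0.01  0.14  0.02]
```

```bash
python3 -m handwheel '[[-1,[0.003,0,0],0],[-1,[0.006,0,0],0],[-1,[0.009,0,0],0],[-1,[0.012,0,0],0],[-1,[0.015,0,0],0],[-1,[0.018,0,0],0],[-1,[0.021,0,0],0],[-1,[0.024,0,0],0],[-1,[0.025,0,0],0],[-1,[0.025,0,0],0]]' 50;  python3 - <<'E'
from h import *
s=bot.read_state();print(s["tool_pos"],s["force"].round(1),s["wrist_torque"].round(2))
E
```

```text
time_s: 25.9
tool_pos: [0.5654, 0.0207, 0.0687]
ee_rot: [3.141, 0.039, 0.0]
force: [-0.0, 0.4, -0.7]
opening: 0.185
gripper_force: 50.0
[0.56539343 0.02073508 0.06865157] [-0.   0.4 -0.7] [0.02 0.22 0.  ]
```

```bash
python3 -m handwheel '[[-1,[0.004,0,0],0],[-1,[0.008,0,0],0],[-1,[0.012,0,0],0],[-1,[0.016,0,0],0],[-1,[0.02,0,0],0],[-1,[0.023,0,0],0],[-1,[0.025,0,0],0],[-1,[0.026,0,0],0],[-1,[0.027,0,0],0],[-1,[0.027,0,0],0]]' 50; python3 -m handwheel '[[-1,[0.0003,0,0],0],[-1,[0.0006,0,0],0],[-1,[0.001,0,0],0],[-1,[0.001,0,0],0],[-1,[0.0015,0,0],0],[-1,[0.0015,0,0],0],[-1,[0.002,0,0],0],[-1,[0.002,0,0],0],[-1,[0.002,0,0],0],[-1,[0.002,0,0],0]]' 50;  python3 - <<'E'
from h import *
d=shot("wrist","w9");s=bot.read_state();print(s["tool_pos"],s["force"].round(1),s["wrist_torque"].round(2))
E
```

```text
time_s: 27.15
tool_pos: [0.5922, 0.0214, 0.0686]
ee_rot: [-3.141, -0.039, 0.001]
force: [-1.0, 0.2, -1.7]
opening: 0.189
gripper_force: 50.0
time_s: 28.4
tool_pos: [0.5923, 0.0214, 0.0684]
ee_rot: [-3.141, -0.038, 0.006]
force: [-8.3, -1.0, 4.2]
opening: 0.188
gripper_force: 50.0
[0.5922779  0.02140018 0.06842165] [-8.8 -0.8  4. ] [-0.15  1.95  0.  ]
```

```bash
python3 -m handwheel '[[-1,[-0.0015,0,0],0],[-1,[-0.0015,0,0],0],[-0.3,[-0.0015,0,0],0],[-0.3,[-0.0015,0,0],0],[-0.3,[-0.0015,0,0],0],[-0.3,[-0.0015,0,0],0],[-0.3,[-0.0015,0,-0.02],0],[-0.3,[-0.0015,0,-0.05],0],[-0.3,[-0.0015,0,-0.09],0],[-0.3,[-0.02,0,-0.13],0]]' 50; python3 -m handwheel '[[-0.3,[-0.04,0,-0.01],0],[-0.3,[-0.07,0,-0.01],0],[-0.3,[-0.07,0,-0.01],0],[-0.3,[-0.07,0,-0.01],0],[-0.3,[-0.07,0,-0.01],0],[-0.3,[-0.07,0,-0.01],0],[-0.3,[-0.07,0,-0.01],0],[-0.3,[-0.07,0,-0.01],0],[-0.3,[-0.07,0,-0.01],0],[-0.3,[-0.07,0,-0.01],0]]' 50;  python3 - <<'E'
from h import *
from pin import pin
from fence import fence
d=shot("wrist","w10");shot("top","top6")
pin(d,(.55,.62,-.01,.05),(.045,.075));fence(load("top6"))
cv2.imwrite("pics/end.png",np.hstack([d["img"],cv2.resize(load("top6")["img"][110:240,150:400],(500,384))])[:,:,::-1][:, :, :] if 0 else cv2.resize(np.hstack([d["img"][:250,:400],cv2.resize(load("top6")["img"][110:240,180:390],(400,250))])[:,:,::-1],(800,250)))
s=bot.read_state();print(s["tool_pos"],s["force"].round(1))
E
```

```text
time_s: 29.7
tool_pos: [0.575, 0.0206, 0.2011]
ee_rot: [3.141, 0.039, 0.002]
force: [0.1, 0.7, 1.1]
opening: 0.35
gripper_force: 0.0
time_s: 30.95
tool_pos: [0.5044, 0.0192, 0.2087]
ee_rot: [3.141, 0.039, -0.0]
force: [0.2, 1.0, -0.2]
opening: 0.348
gripper_force: 0.0
red 844 rect [591.3  22.6] [48.4 18.8] 1.9 yaw 1.58 ends [array([567.1,  21.8]), array([615.4,  23.1])] z [0.0665 0.0674 0.0682]
shank 104 rect [595.4  27.1] [38.4 49.6] 78.4 yaw -88.63 ends [array([614.8,  42.7]), array([615.8,   3.3])] z [0.0562 0.0654 0.0738]
fork top 0
yel top 18 [0.642 0.131 0.07 ] [0.659 0.139 0.076] [0.6538 0.1363 0.0737] (array([650.9, 135.1]), array([16.8,  7.9]), 0.77)
tongue 0
fin top 0
plate 1054 [ 0.551 -0.1    0.004] [0.73  0.36  0.016] [0.6622 0.2499 0.0094] (array([644.1, 130.1]), array([178.1, 461. ]), 1.29)
[0.50440869 0.01924782 0.20867847] [ 0.9 -0.1 -0.5]
```

View pics/end.png

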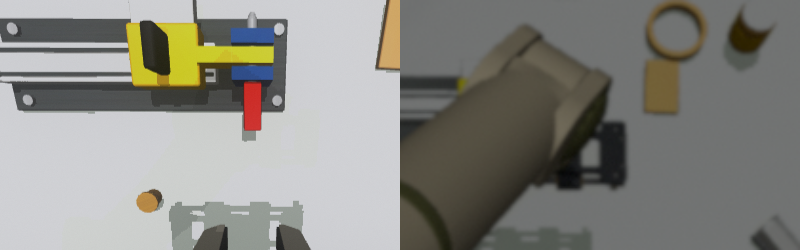

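The final view shows the handle up against the near cheek at (252,82) and the tip sticking out past the far cheek at (252,18). The gripper is clear.

```bash
python3 -c "
from rig import bot
print(bot.job_done())"
```

```text
the job is handed in; nothing more can be done
None
```

The job is handed in at about 31 s: the stop is fully in the fork, the pin is pushed through fork and stop with its handle against the fork (any gap under about 0.5 mm), and I saw none of the other loose things moved.

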